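Unhook a parts tote from its lipped rack

TASK

Take the small parts tote that holds the terminal strip out of the rack without forcing it: its back foot is hooked under the rack's keeper, so raise its front until it clears the retaining lip, then draw it forward and out. Set it down gently, upright in the middle of the black mat, with the strip still in it. Leave the other tote in the rack, and the bottle as it stands.

Things in the scene. Friction and masses are not known exactly. Their poses are not given: they have to be found in the camera images.
- rack: Grey sheet-metal rack, 124 x 260 x 52 mm, fixed to the bench. Origin: underside, middle; x points to its back, away from the robot; -x is its front. Totes stand on its deck at z = 30 mm, in two bays centred at y = +64 and -64 mm, between 4 mm upright sheets (y = 0, +128, -128 mm) that rise 22 mm above the deck.
- rack_lip (a point): Middle of the top edge of the rack's retaining lip, which runs along the whole front of both bays: 4 mm thick (rack x = -53 to -49 mm), rising 16 mm above the deck.
- rack_keeper (a point): Middle of the front edge of the keeper, at its underside: rack x = 53 mm, 12 mm above the deck. The keeper is a flange 4 mm thick along the whole back of both bays; behind it a riser at x = 67 mm closes the gap. Nothing stands above it.
- tote: The loose grey plastic tote that holds the terminal strip, 0.2 to 0.4 kg, 90 mm deep (x, front at -x), 104 mm wide (y), open on top; front wall 36, sides 42 to 55, back 55 mm high, 3 mm thick. Origin: centre of its underside. It starts in either bay, square to the rack, origin within 2 mm of rack x = 0, its front towards the rack's front.
- tote_tongue (a point): End of the tote's foot tongue, at the underside, 63 mm behind its origin. The tongue, 60 mm wide and 5 mm thick, flush with the underside, sticks 18 mm out of the back wall, under the keeper. Raised level, it meets the keeper after 7 mm; with the tote's front raised 0.2 rad about this end, the front underside is 21 mm over the deck and the tote can be drawn forward.
- tote_handle (a point): Centre of the tote's fixed handle bar, 88 mm above its underside and over its middle. The bar runs along the tote's y, 100 mm long, 14 mm thick (along x) and 20 mm high, with flat sides and free room round it.
- strip_center (a point): Centre of the terminal strip, 16 x 92 x 16 mm, a dark comb-like bar with metal screws, loose on the floor of its tote, its length along the tote's width.
- other_tote: The other tote, of the same shape and size as the first; it sits in the other bay, holds a roll of black tape, and is to stay. Origin: centre of its underside.
- mat_center (a point): Centre of the top of the black rubber mat, 180 x 180 mm, 3 mm thick, fixed on the bench. Its z is up.
- flux: Slim white squeeze bottle with a red nozzle, 53 mm in diameter, 156 mm high, standing to the right of the mat. Origin: centre of its underside.

How it is judged:
By the outcome, as a careful person would: the job done as asked, in the order asked, and still so for the second after the job is handed in, with the robot touching nothing.
It also fails if it takes over 38 s, if anything falls off the work surface, if the arm or the gripper's body presses on something with over 40 N, if the wrist force passes 120 N, or if a joint passes its speed limit or range.

ROBOT

A 7-joint arm with a two-finger parallel gripper is mounted at the origin on the work surface; the furniture and walls round the work are solid. World frame = base frame: x ahead of the robot, y to its left, z up, the work surface at z = 0. Lengths are in m, angles in degrees, forces in N, time in s.
With the tool pointing down it reaches from about 0.4 to 0.925 m from the base axis. Payload 5.6 kg.
Tool frame: the origin (TCP) lies on the mounting face of the last link; the fingertips stand 173 mm ahead of it and the grasp point (between the pads) lies 155 mm ahead of it (grip_depth is the distance from the TCP to the grasp point, in m); x points along the fingers, z is the direction in which the jaws open and shut, and the axes are right-handed (so a half turn about x gives the same grasp; the last joint's range is limited). The gripper opens to 85 mm and grips with 20 to 120 N. Pads are 22 mm wide; open, the fingers measure 114 mm over their backs; the gripper's body (76 mm by 85 mm) begins 54 mm behind the grasp point. The pads swing forward as they close: fully open they stand 13 mm farther back than shut.
Start: joints at [-77.063, 26.786, -0.665, 91.828, 0.344, 61.387, -3.226], TCP at [0.173, 0.627, 0.405] pointing down, gripper open.
Joint ranges: [-144.91, 144.91], [-17.63, 115.5], [-89.93, 88.59], [15.96, 139.68], [-74.01, 254.01], [8.47, 105.57], [-167.45, 167.45]. Speed limits (degrees/s): [147.25, 147.25, 180, 180, 180, 180, 180].

INTERFACE

Orientations are given as a 3x3 rotation matrix whose columns are the frame's x, y, z axes.
In Python, from station import * gives the robot as it stands.
- The arm moves only by the tool play_rows, never from a script. Its argument "plan" is a list that holds one entry, the list of rows, each a list of 7 numbers: the turn, a rotation vector about the tool's x, y, z in rad, then the shift along the tool's x, y, z in mm, then the closure, from -1 (fully open) to 1 (shut). A call has 1 to 10 rows; each row shifts and turns the commanded pose from where the row before left it, along the tool's axes as they then stand; what a row does not reach is not made up. A row lasts 1/10 s, in which the tool goes at most 50 mm and 8.59 degrees, less where a joint would pass 70% of its speed; a pose out of reach is approached as far as the arm can. A call with a gripper value outside its range is refused whole. The fingers move at their own pace and stop on an object; "newtons" is the grip in N (left out, the last holds). Time passes only in rows, so rows that do not move let the fingers close. It gives the time, the measured TCP pose, the force and the opening at its end, in the units of the state.
- observe(): the state, without advancing time (a new reading comes with each control period).
- capture(name): name is "scene" or "top" or "wrist"; returns a dict with "img" (400x640x3 uint8, blue, green, red), "fx", "fy", "cx", "cy" (pixels), "world_from_camera" (4x4, takes a point from camera to world coordinates). Camera axes: x right, y down, z forward; pixel columns grow to the right and rows downward; lengths in m; the calibration is good to about 2 mm. A picture is of the moment at which its call begins. There is no depth.
- finish_job(): hands the job in, once; it reports no verdict.
The state is a dict: "t": time; "qpos": joint angles; "joint_vel": joint speeds; "effort": joint torques, N m; "tool_pos": TCP position; "tool_rot": TCP orientation; "ft_force": force on the tool from outside, world axes, zero at the start; "moment": the same for the moment, N m; "width": opening from 0.0 (shut) to 1.0 (fully open).
Only numpy, scipy, OpenCV 4.12 (cv2) and the standard library are available. Lean on these libraries where they do the work, as an engineer would, in place of code of your own. Each camera call takes 0.05 s, during which the arm holds its last target. There are 200 camera calls.

## Working session

There is one attempt and no reset: what is moved stays moved. The work goes in short steps, Python scripts to look and compute and a tool call to move; the robot and the scene stay as the last step left them, time stands still between calls to the robot, and variables do not carry over. Pictures are saved under pics/ and viewed, about 8 in all and at most 12, crops included, and the job is handed in when it is done.

Besides the shell and the picture viewer there is one more tool, called after ">>>" by a JSON object that holds its "fn" and its "kwargs", one argument or row to a line. play_rows: Moves the arm, as the interface text tells. Its arguments: {"type":"object","properties":{"plan":{"type":"array"},"newtons":{"type":"number"}},"required":["plan"]}

```bash
mkdir -p pics; python3 - <<'E'
from station import *
import cv2,pickle,numpy as np
o=observe();print({k:np.round(v,3).tolist() for k,v in o.items()})
d={}
for n in("scene","top","wrist"):
    c=capture(n);d[n]=c;cv2.imwrite(f"pics/{n}0.png",c["img"]);print(n,c["fx"],c["cx"],c["cy"],np.round(c["world_from_camera"],3).tolist())
pickle.dump(d,open("c0.pkl","wb"))
E
```

```text
{'t': 0.0, 'qpos': [-77.063, 26.836, -0.665, 91.881, 0.342, 61.388, -3.226], 'joint_vel': [0.014, 0.055, -0.015, 0.002, -0.008, 0.05, 0.056], 'effort': [-0.0, -53.237, 0.022, -25.13, 0.011, 0.008, -0.0], 'tool_pos': [0.173, 0.626, 0.404], 'tool_rot': [[-0.0, -0.964, 0.266], [-0.002, 0.266, 0.964], [-1.0, -0.0, -0.002]], 'ft_force': [-0.098, 0.056, 0.325], 'moment': [-0.006, 0.017, -0.004], 'width': 1.001}
scene 415.33393442095195 321.1360861336972 198.27568489059746 [[-0.852, 0.329, -0.408, 0.979], [0.524, 0.514, -0.679, 0.855], [-0.013, -0.792, -0.61, 0.924], [0.0, 0.0, 0.0, 1.0]]
top 511.55080094843146 314.0380237472436 204.73999666923547 [[0.001, -0.988, 0.154, 0.231], [-1.0, -0.003, -0.012, -0.06], [0.012, -0.154, -0.988, 1.358], [0.0, 0.0, 0.0, 1.0]]
wrist 292.37870227843945 322.36450822911706 201.54746910334822 [[0.266, 0.92, 0.289, 0.099], [0.964, -0.253, -0.082, 0.647], [-0.003, 0.3, -0.954, 0.372], [0.0, 0.0, 0.0, 1.0]]
```

View pics/top0.png

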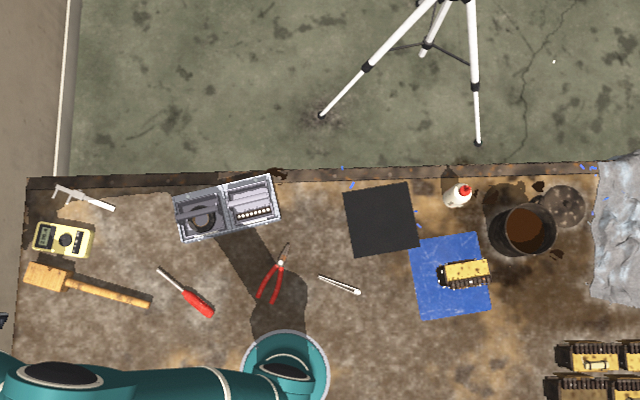

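View pics/scene0.png

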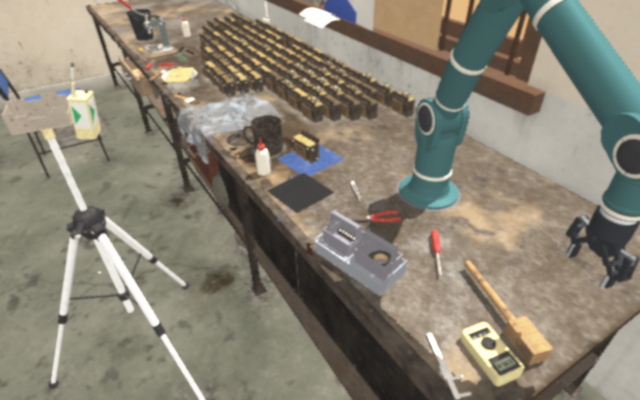

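The top view shows the rack at about (227,208), with the strip tote in its right bay at about (253,203) and the tape tote at about (203,215). The mat is at about (382,219) and the bottle at (458,195). Next I'll zoom in.

```bash
cat > h.py <<'E'
import numpy as np,cv2,pickle
def ray(c,u,v):
    T=np.array(c["world_from_camera"]);d=T[:3,:3]@[(u-c["cx"])/c["fx"],(v-c["cy"])/c["fy"],1]
    return T[:3,3],d
def onz(c,u,v,z):
    p,d=ray(c,u,v);return p+d*(z-p[2])/d[2]
def tri(a,b):
    A=[];B=[]
    for c,u,v in(a,b):
        p,d=ray(c,u,v);d/=np.linalg.norm(d);P=np.eye(3)-np.outer(d,d);A.append(P);B.append(P@p)
    return np.linalg.lstsq(np.vstack(A),np.hstack(B),rcond=None)[0]
def proj(c,p):
    T=np.linalg.inv(c["world_from_camera"]);q=T[:3,:3]@p+T[:3,3];return np.array([c["cx"]+c["fx"]*q[0]/q[2],c["cy"]+c["fy"]*q[1]/q[2]])
E
python3 - <<'E'
from h import *
d=pickle.load(open("c0.pkl","rb"))
c=d["top"];im=c["img"]
a=cv2.resize(im[165:255,160:295],None,fx=5.9,fy=5.9,interpolation=2)
cv2.imwrite("pics/crop.png",a)
m=(im.max(2)<60).astype(np.uint8);m[:,:335]=0;m[:,425:]=0;m[:170]=0;m[265:]=0
m=cv2.morphologyEx(m,cv2.MORPH_OPEN,np.ones((5,5)))
k=max(cv2.findContours(m,0,1)[0],key=cv2.contourArea);r=cv2.minAreaRect(k);print(r)
b=cv2.boxPoints(r);P=np.array([onz(c,*q,.003) for q in b]);print(P.round(4),P.mean(0),np.linalg.norm(P-np.roll(P,1,0),axis=1),np.degrees(np.arctan2(*(np.roll(P,-1,0)-P).T[[1,0]])))
print("flux top",onz(c,465,190,.15))
E
```

```text
((380.5360107421875, 219.44801330566406), (66.18761444091797, 66.36650848388672), 79.69515228271484)
[[ 0.4741 -0.1511  0.003 ]
 [ 0.5073 -0.3283  0.003 ]
 [ 0.3312 -0.355   0.003 ]
 [ 0.2995 -0.1812  0.003 ]] [ 0.40303473 -0.2539052   0.003     ] [0.17717787 0.18023932 0.17817471 0.17674555] [ -79.37713194 -171.36492795  100.32788729    9.75482856]
flux top [ 0.45558444 -0.43804292  0.15      ]
```

View pics/crop.png

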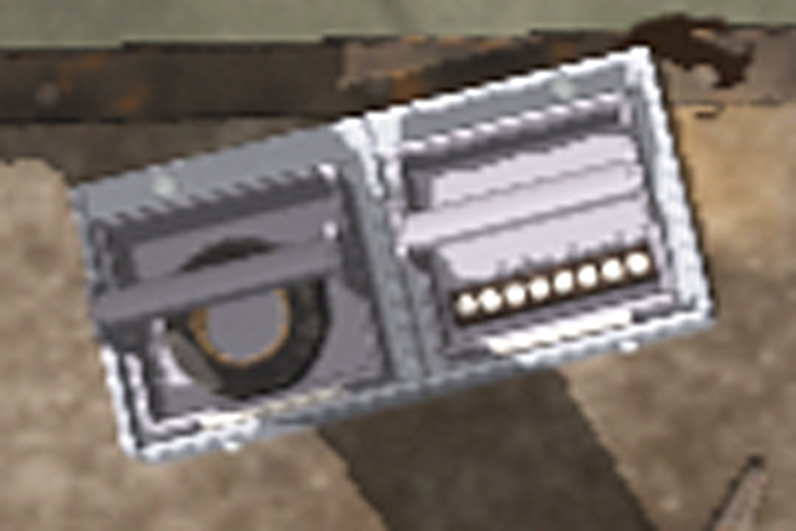

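The crop shows the strip tote in the right bay, with its handle from (402,232) to (640,180) and the strip near its front. The rack corners are at (75,188), (650,48), (712,320) and (135,460).

```bash
python3 - <<'E'
from h import *
d=pickle.load(open("c0.pkl","rb"));c=d["top"]
f=lambda u,v,z:onz(c,(u+.5)/5.9-.5+160,(v+.5)/5.9-.5+165,z)
q=np.array([f(*p,.052) for p in((75,188),(650,48),(712,320),(135,460))]);print(q.round(4),"C",q.mean(0),np.linalg.norm(q-np.roll(q,1,0),axis=1))
ax=(q[1]-q[0]+q[2]-q[3]);yaw=np.degrees(np.arctan2(ax[0],-ax[1]));print("yaw",yaw)
a,b=f(402,232,.128),f(640,180,.128);print("handle",a,b,(a+b)/2,np.linalg.norm(a-b),np.degrees(np.arctan2((b-a)[0],-(b-a)[1])))
C=q.mean(0);y=np.radians(yaw);X=np.array([np.cos(y),np.sin(y)]);Y=np.array([-np.sin(y),np.cos(y)])
print("bay",C[:2]-.064*Y)
E
```

```text
[[0.4544 0.2907 0.052 ]
 [0.5179 0.0402 0.052 ]
 [0.3969 0.0115 0.052 ]
 [0.3353 0.2597 0.052 ]] C [0.42612464 0.1505306  0.052     ] [0.12302114 0.25845785 0.12441694 0.25577245]
yaw 14.083870346314793
handle [0.42339034 0.13532176 0.128     ] [0.4454415  0.03772777 0.128     ] [0.43441592 0.08652477 0.128     ] 0.10005419211724448 12.732068505570696
bay [0.44169852 0.0884544 ]
```

```bash
cat >> h.py <<'E'
from scipy.spatial.transform import Rotation as Ro
def Rdown(yaw):  # tool x down, z at yaw
    y=np.radians(yaw);x=np.array([0,0,-1.]);z=np.array([np.cos(y),np.sin(y),0]);return np.c_[x,np.cross(z,x),z]
def rows(p0,R0,p1,R1,n):
    w=Ro.from_matrix(R0.T@R1).as_rotvec()/n
    M=sum(R0@Ro.from_rotvec(w*i).as_matrix() for i in range(n))
    s=np.linalg.solve(M,(np.array(p1)-p0)*1e3)
    print(n,"rows",w.round(4).tolist(),s.round(1).tolist());return w,s
E
python3 - <<'E'
from h import *
from station import *
o=observe();rows(np.array(o["tool_pos"]),np.array(o["tool_rot"]),[.437,.0875,.40],Rdown(14),16)
E
```

```text
16 rows [0.0661, -0.0001, 0.0] [0.3, -36.9, -13.5]
```

>>> {"fn": "play_rows", "kwargs": {
  "plan": [
    [[0.066, 0, 0, 0, -37, -13.5, -1], [0.066, 0, 0, 0, -37, -13.5, -1], [0.066, 0, 0, 0, -37, -13.5, -1], [0.066, 0, 0, 0, -37, -13.5, -1], [0.066, 0, 0, 0, -37, -13.5, -1], [0.066, 0, 0, 0, -37, -13.5, -1], [0.066, 0, 0, 0, -37, -13.5, -1], [0.066, 0, 0, 0, -37, -13.5, -1]]
  ]
}}

```text
t: 0.95
tool_pos: [0.3792, 0.3912, 0.4045]
tool_rot: [[0.0, -0.697, 0.717], [-0.0, 0.717, 0.697], [-1.0, -0.0, -0.0]]
ft_force: [0.8, 0.1, 0.7]
width: 0.999
```

>>> {"fn": "play_rows", "kwargs": {
  "plan": [
    [[0.066, 0, 0, 0, -37, -13.5, -1], [0.066, 0, 0, 0, -37, -13.5, -1], [0.066, 0, 0, 0, -37, -13.5, -1], [0.066, 0, 0, 0, -37, -13.5, -1], [0.066, 0, 0, 0, -37, -13.5, -1], [0.066, 0, 0, 0, -37, -13.5, -1], [0.066, 0, 0, 0, -37, -13.5, -1], [0.066, 0, 0, 0, -37, -13.5, -1], [0, 0, 0, 0, 0, 0, -1], [0, 0, 0, 0, 0, 0, -1]]
  ]
}}

```text
t: 1.95
tool_pos: [0.438, 0.0864, 0.4048]
tool_rot: [[0.0, -0.242, 0.97], [0.001, 0.97, 0.242], [-1.0, 0.001, 0.0]]
ft_force: [0.1, 0.3, -0.2]
width: 0.998
```

```bash
python3 - <<'E'
from h import *
from station import *
d={n:capture(n) for n in("wrist","scene","top")};pickle.dump(d,open("c1.pkl","wb"))
w=d["wrist"]["img"].copy();s=cv2.resize(d["scene"]["img"][200:300,300:420],None,fx=5,fy=5,interpolation=2)
cv2.imwrite("pics/w1.png",w);cv2.imwrite("pics/s1.png",s)
print(observe()["tool_pos"])
E
```

```text
[0.43804162 0.08817136 0.40462717]
```

View pics/w1.png

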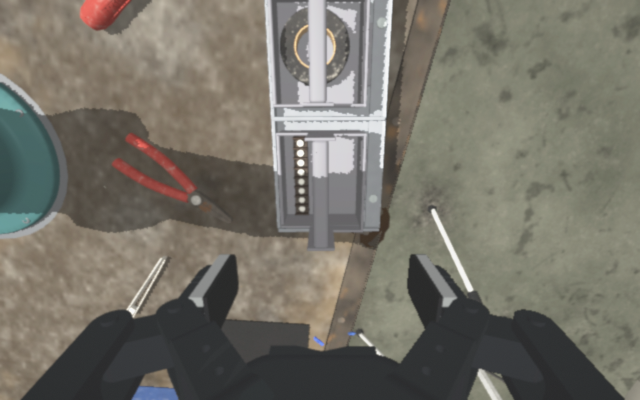

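The wrist view shows the bar from about (320,142) to (321,247), with the strip on the floor at (301,175).

```bash
python3 - <<'E'
from h import *
d=pickle.load(open("c1.pkl","rb"));c=d["wrist"]
a,b=onz(c,320.5,142,.128),onz(c,321,247,.128)
print(a,b,(a+b)/2,np.linalg.norm(a-b),np.degrees(np.arctan2((b-a)[0],-(b-a)[1])))
g=c["img"].astype(int).sum(2)
for v in(160,185,215,240):print(v,g[v,300:342:1].tolist())
q=np.array([onz(c,u,v,.052) for u,v in((274,119),(386,119),(278,236),(381,231))]);print(q)
E
```

```text
[0.4241497  0.13558085 0.128     ] [0.44750463 0.04284282 0.128     ] [0.43582717 0.08921184 0.128     ] 0.09563364446491772 14.135299037725673
160 [736, 730, 674, 472, 300, 288, 289, 273, 310, 374, 416, 472, 546, 620, 646, 656, 659, 656, 653, 649, 645, 641, 636, 630, 620, 584, 515, 454, 493, 611, 645, 643, 645, 644, 643, 645, 643, 644, 644, 642, 645, 644]
185 [268, 290, 263, 209, 180, 173, 171, 180, 254, 357, 386, 379, 360, 350, 362, 377, 388, 389, 389, 389, 389, 387, 389, 388, 390, 380, 367, 349, 344, 376, 388, 389, 389, 389, 389, 386, 389, 388, 387, 389, 389, 389]
215 [265, 265, 265, 262, 264, 262, 265, 267, 275, 293, 302, 302, 305, 318, 351, 371, 384, 385, 385, 385, 385, 386, 384, 385, 385, 378, 364, 343, 309, 303, 304, 304, 305, 304, 305, 306, 304, 307, 306, 305, 304, 307]
240 [421, 420, 417, 417, 424, 425, 421, 398, 339, 308, 306, 304, 301, 311, 345, 365, 376, 382, 384, 381, 382, 381, 381, 381, 379, 376, 366, 342, 310, 301, 304, 304, 304, 297, 284, 279, 277, 273, 274, 277, 279, 278]
[[0.37212787 0.13916601 0.052     ]
 [0.48709331 0.16776208 0.052     ]
 [0.40280098 0.00795083 0.052     ]
 [0.52041518 0.04387863 0.052     ]]
```

>>> {"fn": "play_rows", "kwargs": {
  "plan": [
    [[0, 0, 0, 20, 0, -1, -1], [0, 0, 0, 25, 0, -1, -1], [0, 0, 0, 25, 0, 0, -1], [0, 0, 0, 25, 0, 0, -1], [0, 0, 0, 20, 0, 0, -1], [0, 0, 0, 12, 0, 0, -1], [0, 0, 0, 5, 0, 0, -1], [0, 0, 0, 0, 0, 0, -1], [0, 0, 0, 0, 0, 0, -1]]
  ],
  "newtons": 30
}}

```text
t: 3.0
tool_pos: [0.4365, 0.0867, 0.2733]
tool_rot: [[0.001, -0.244, 0.97], [0.0, 0.97, 0.244], [-1.0, 0.0, 0.001]]
ft_force: [-0.6, 0.5, -0.1]
width: 1.001
```

```bash
python3 - <<'E'
from h import *
from station import *
for i in range(3): c=capture("wrist");print(np.round(observe()["tool_pos"],4),observe()["ft_force"])
cv2.imwrite("pics/w2.png",c["img"])
E
```

```text
[0.4366 0.0867 0.2735] [ 0.79174567  0.23716128 -0.0910763 ]
[0.4365 0.0866 0.2735] [-0.57565689 -0.07032699  0.10265529]
[0.4365 0.0866 0.2735] [ 0.23045954  0.02911251 -0.09270936]
```

View pics/w2.png

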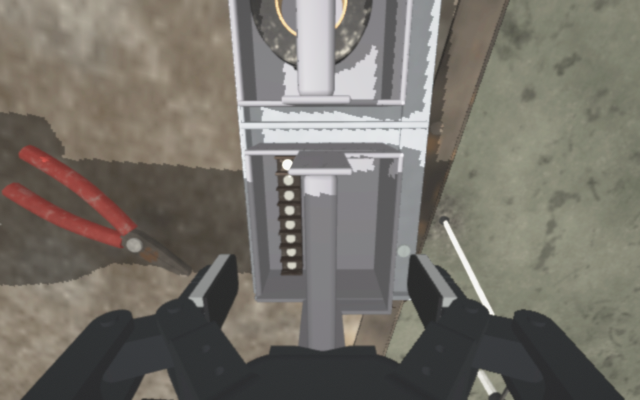

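The bar at u≈320 lies between the pads, whose middle is at u≈323, so it's centred to about 1 mm. I'll close.

>>> {"fn": "play_rows", "kwargs": {
  "plan": [
    [[0, 0, 0, 0, 0, 0, 0], [0, 0, 0, 0, 0, 0, 0.5], [0, 0, 0, 0, 0, 0, 1], [0, 0, 0, 0, 0, 0, 1], [0, 0, 0, 0, 0, 0, 1], [0, 0, 0, 0, 0, 0, 1], [0, 0, 0, 0, 0, 0, 1], [0, 0, 0, 0, 0, 0, 1]]
  ],
  "newtons": 30
}}

```text
t: 3.95
tool_pos: [0.4362, 0.0865, 0.2728]
tool_rot: [[-0.0, -0.243, 0.97], [0.0, 0.97, 0.243], [-1.0, 0.0, 0.0]]
ft_force: [-1.2, -1.1, 3.2]
width: 0.162
```

>>> {"fn": "play_rows", "kwargs": {
  "plan": [
    [[0, 0, 0, 0, 0, 0, 1], [0, 0, 0, 0, 0, 0, 1], [0, 0, 0, 0, 0, 0, 1]]
  ],
  "newtons": 70
}}

```text
t: 4.25
tool_pos: [0.4362, 0.0865, 0.2729]
tool_rot: [[0.0, -0.243, 0.97], [0.0, 0.97, 0.243], [-1.0, 0.0, 0.0]]
ft_force: [-1.2, -0.5, 5.4]
width: 0.152
```

```bash
python3 - <<'E'
from h import *
# tilt 0.22 rad about pivot (tongue end): rack frame offset of TCP from pivot (-63, 0, 88+155)
R0=Rdown(14);Y=R0[:,1];X=R0[:,2];p0=np.array([.4365,.0867,.2733])
piv=p0+.063*X-np.array([0,0,.2433-.0003])
D=Ro.from_rotvec(Y*.22).as_matrix()
p1=piv+D@(p0-piv);print(p1,p1-p0)
rows(p0,R0,p1,D@R0,11)
R1=D@R0
print("draw -X 16mm, up 3:",R1.T@(-16*X+[0,0,3]),"fwd10",R1.T@(-10*X),"up10",R1.T@np.array([0,0,10]))
E
```

```text
[0.48942794 0.09989642 0.28119155] [0.05292794 0.01319642 0.00789155]
11 rows [0.0, 0.02, -0.0] [-1.2, 0.0, 4.9]
draw -X 16mm, up 3: [ 5.63981621e-01 -3.27949495e-16 -1.62690481e+01] fwd10 [ 2.18229623e+00 -1.48669406e-16 -9.75897449e+00] up10 [-9.75897449e+00 -1.29962449e-17 -2.18229623e+00]
```

>>> {"fn": "play_rows", "kwargs": {
  "plan": [
    [[0, 0.02, 0, -1.2, 0, 4.9, 1], [0, 0.02, 0, -1.2, 0, 4.9, 1], [0, 0.02, 0, -1.2, 0, 4.9, 1], [0, 0.02, 0, -1.2, 0, 4.9, 1], [0, 0, 0, 0, 0, 0, 1]]
  ]
}}

```text
t: 4.75
tool_pos: [0.4556, 0.0913, 0.2769]
tool_rot: [[-0.081, -0.244, 0.967], [-0.02, 0.97, 0.243], [-0.997, -0.0, -0.083]]
ft_force: [-4.4, -0.9, 8.8]
width: 0.151
```

>>> {"fn": "play_rows", "kwargs": {
  "plan": [
    [[0, 0, 0, -1, 0, 0, 1], [0, 0.02, 0, -1.4, 0, 4.7, 1], [0, 0.02, 0, -1.4, 0, 4.7, 1], [0, 0.02, 0, -1.4, 0, 4.7, 1], [0, 0, 0, 0, 0, 0, 1]]
  ]
}}

```text
t: 5.25
tool_pos: [0.4705, 0.0952, 0.2806]
tool_rot: [[-0.135, -0.244, 0.96], [-0.034, 0.97, 0.241], [-0.99, -0.0, -0.139]]
ft_force: [-0.6, 0.5, -3.2]
width: 0.15
```

>>> {"fn": "play_rows", "kwargs": {
  "plan": [
    [[0, 0.02, 0, -1.2, 0, 4.8, 1], [0, 0.02, 0, -1.2, 0, 4.8, 1], [0, 0.02, 0, -1.2, 0, 4.8, 1], [0, 0.02, 0, -1.2, 0, 4.8, 1], [0, 0, 0, 0, 0, 0, 1], [0, 0, 0, 0, 0, 0, 1]]
  ]
}}

```text
t: 5.85
tool_pos: [0.4886, 0.0996, 0.282]
tool_rot: [[-0.212, -0.243, 0.947], [-0.053, 0.97, 0.237], [-0.976, -0.0, -0.218]]
ft_force: [0.2, -0.0, -2.4]
width: 0.151
```

```bash
python3 - <<'E'
from h import *
from station import *
o=observe();p=np.array(o["tool_pos"]);R=np.array(o["tool_rot"]);R0=Rdown(14);p0=np.array([.4362,.0865,.2729]);X=R0[:,2]
# tote rigid in tool: predicted tongue end / front underside, relative to start
D=R@R0.T
for n,q in(("tongue",[.063,0]),("front",[-.045,0])):
    w=p0+q[0]*X-np.array([0,0,.243]);w2=p+D@(w-p0);d=w2-w;print(n,"dX",d@X*1e3,"dZ",d[2]*1e3)
print("tilt",np.arcsin(-R[2,2]),o["ft_force"])
b=capture("scene");cv2.imwrite("pics/s2.png",cv2.resize(b["img"][170:310,290:430],None,fx=4,fy=4,interpolation=2))
E
```

```text
tongue dX -0.639528853578266 dZ 1.2173555560967553
front dX 1.9692929316787984 dZ 24.811315965977354
tilt 0.22023873361709084 [ 0.19713562 -0.04157242 -2.38312656]
```

View pics/s2.png

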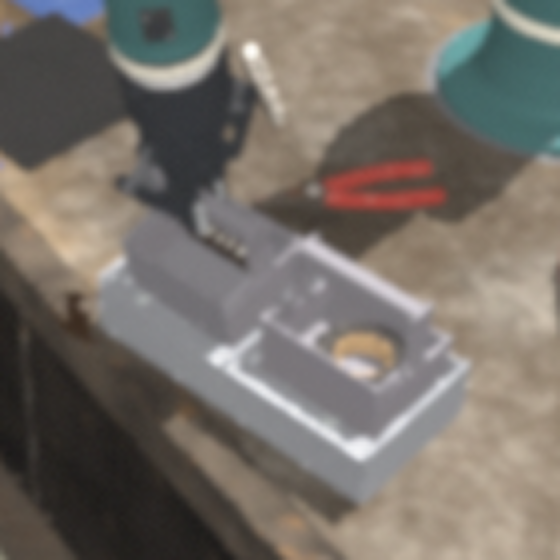

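The scene view shows the strip tote tilted with its front up and the other tote undisturbed. I'll draw it forward about 20 mm.

>>> {"fn": "play_rows", "kwargs": {
  "plan": [
    [[0, 0, 0, 0.7, 0, -4, 1], [0, 0, 0, 0.7, 0, -5, 1], [0, 0, 0, 0.7, 0, -5, 1], [0, 0, 0, 0.7, 0, -5, 1], [0, 0, 0, 0, 0, 0, 1], [0, 0, 0, 0, 0, 0, 1]]
  ]
}}

```text
t: 6.5
tool_pos: [0.4699, 0.095, 0.2837]
tool_rot: [[-0.211, -0.243, 0.947], [-0.053, 0.97, 0.238], [-0.976, 0.0, -0.218]]
ft_force: [0.1, 0.5, -3.8]
width: 0.155
```

>>> {"fn": "play_rows", "kwargs": {
  "plan": [
    [[0, 0, 0, -3, 0, -7, 1], [0, 0, 0, -5, 0, -7, 1], [0, 0, 0, -10, 0, -5, 1], [0, 0, 0, -14, 0, -3, 1], [0, 0, 0, -16, 0, -3.5, 1], [0, 0, 0, -14, 0, -3, 1], [0, 0, 0, -8, 0, -1.5, 1], [0, 0, 0, 0, 0, 0, 1], [0, 0, 0, 0, 0, 0, 1]]
  ]
}}

```text
t: 7.4
tool_pos: [0.4561, 0.0916, 0.3584]
tool_rot: [[-0.212, -0.244, 0.947], [-0.053, 0.97, 0.238], [-0.976, 0.0, -0.218]]
ft_force: [-0.1, -0.5, -3.5]
width: 0.151
```

```bash
python3 - <<'E'
from h import *
from station import *
o=observe();p=np.array(o["tool_pos"]);R=np.array(o["tool_rot"])
print(p,o["ft_force"],o["qpos"])
g=p+R[:,0]*.155
a=g+[0,0,.155+.02];rows(p,R,a,Rdown(14),6)
m=np.array([.403,-.254,a[2]])
rows(a,Rdown(14),m,Rdown(9.8),16)
E
```

```text
[0.45608576 0.0915544  0.35839019] [-0.09438824 -0.48078697 -3.48120772] [-36.89932829  16.02496397  25.26664043 117.13453531  -7.1575654
  61.16832925   6.50924012]
6 rows [0.0003, -0.0367, -0.0] [-3.2, 0.0, -6.1]
16 rows [0.0046, 0.0, 0.0] [-0.0, -20.4, -5.6]
```

>>> {"fn": "play_rows", "kwargs": {
  "plan": [
    [[0, -0.037, 0, -3.2, 0, -6, 1], [0, -0.037, 0, -3.2, 0, -6, 1], [0, -0.037, 0, -3.2, 0, -6, 1], [0, -0.037, 0, -3.2, 0, -6, 1], [0, -0.036, 0, -3.2, 0, -6, 1], [0, -0.036, 0, -3.2, 0, -6, 1], [0, 0, 0, 0, 0, 0, 1], [0, 0, 0, 0, 0, 0, 1]]
  ]
}}

```text
t: 8.2
tool_pos: [0.4239, 0.0835, 0.3816]
tool_rot: [[-0.002, -0.244, 0.97], [-0.0, 0.97, 0.244], [-1.0, -0.0, -0.002]]
ft_force: [0.2, 0.0, -3.2]
width: 0.153
```

>>> {"fn": "play_rows", "kwargs": {
  "plan": [
    [[0.0046, 0, 0, 0, -8, -2, 1], [0.0046, 0, 0, 0, -16, -4, 1], [0.0046, 0, 0, 0, -22, -6, 1], [0.0046, 0, 0, 0, -22, -6, 1], [0.0046, 0, 0, 0, -22, -6, 1], [0.0046, 0, 0, 0, -22, -6, 1], [0.0046, 0, 0, 0, -22, -6, 1], [0.0046, 0, 0, 0, -22, -6, 1]]
  ]
}}

```text
t: 9.0
tool_pos: [0.4184, -0.0795, 0.3817]
tool_rot: [[-0.001, -0.207, 0.978], [-0.0, 0.978, 0.207], [-1.0, -0.0, -0.001]]
ft_force: [0.9, -0.3, -2.6]
width: 0.156
```

>>> {"fn": "play_rows", "kwargs": {
  "plan": [
    [[0.0046, 0, 0, 0, -22, -6, 1], [0.0046, 0, 0, 0, -22, -6, 1], [0.0046, 0, 0, 0, -22, -6, 1], [0.0046, 0, 0, 0, -22, -6, 1], [0.0046, 0, 0, 0, -22, -6, 1], [0.0046, 0, 0, 0, -22, -6, 1], [0.0046, 0, 0, 0, -18, -5, 1], [0.0046, 0, 0, 0, -10, -3, 1], [0, 0, 0, 0, 0, 0, 1], [0, 0, 0, 0, 0, 0, 1]]
  ]
}}

```text
t: 10.0
tool_pos: [0.4062, -0.243, 0.3817]
tool_rot: [[-0.001, -0.172, 0.985], [0.001, 0.985, 0.172], [-1.0, 0.001, -0.001]]
ft_force: [0.3, 1.1, -3.3]
width: 0.15
```

```bash
python3 - <<'E'
from h import *
from station import *
c=capture("top");s=capture("scene");o=observe();p=np.array(o["tool_pos"]);R=np.array(o["tool_rot"])
print(p,o["ft_force"],o["qpos"])
cv2.imwrite("pics/t3.png",np.hstack([cv2.resize(c["img"][160:280,310:490],None,fx=2.2,fy=2.2,interpolation=2),cv2.resize(s["img"][120:240,220:400],None,fx=2.2,fy=2.2,interpolation=2)]))
rows(p,R,[.403,-.254,p[2]],Rdown(9.8),3)
E
```

```text
[ 0.40644893 -0.24248612  0.38179055] [-0.23325939  0.339303   -3.32543247] [ -9.11195871  12.62484716  41.21643347 119.25062807 -10.60629015
  51.7101309   47.99833398]
3 rows [0.0009, -0.0001, -0.0003] [-0.0, -3.6, -1.8]
```

View pics/t3.png

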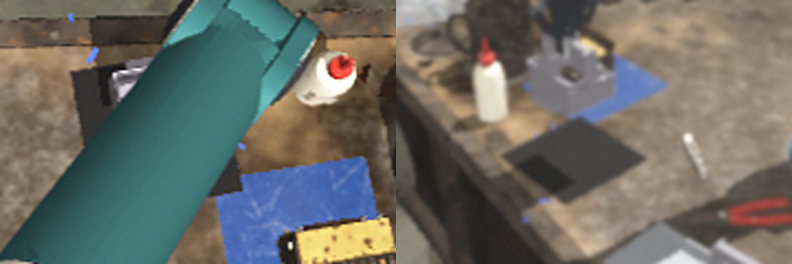

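The tote hangs upright over the mat and is clear of the bottle. I'll correct in xy and go down.

>>> {"fn": "play_rows", "kwargs": {
  "plan": [
    [[0.001, 0, 0, 8, -4, -2, 1], [0.001, 0, 0, 15, -4, -2, 1], [0.001, 0, 0, 20, -3, -1.5, 1], [0, 0, 0, 20, 0, 0, 1], [0, 0, 0, 20, 0, 0, 1], [0, 0, 0, 20, 0, 0, 1], [0, 0, 0, 14, 0, 0, 1], [0, 0, 0, 7, 0, 0, 1], [0, 0, 0, 3, 0, 0, 1], [0, 0, 0, 0, 0, 0, 1]]
  ]
}}

```text
t: 11.1
tool_pos: [0.4028, -0.2553, 0.2551]
tool_rot: [[0.0, -0.169, 0.986], [-0.0, 0.986, 0.169], [-1.0, -0.0, 0.0]]
ft_force: [0.1, 0.7, -3.5]
width: 0.151
```

>>> {"fn": "play_rows", "kwargs": {
  "plan": [
    [[0, 0, 0, 1.5, 0, 0, 1], [0, 0, 0, 1.5, 0, 0, 1], [0, 0, 0, 1.5, 0, 0, 1], [0, 0, 0, 0, 0, 0, 1], [0, 0, 0, 0, 0, 0, 1]]
  ]
}}

```text
t: 11.6
tool_pos: [0.4027, -0.2552, 0.2506]
tool_rot: [[0.0, -0.169, 0.986], [0.0, 0.986, 0.169], [-1.0, -0.0, 0.0]]
ft_force: [-0.5, 0.5, -4.0]
width: 0.15
```

```bash
python3 - <<'E'
from h import *
from station import *
c=capture("wrist");im=c["img"].copy()
for u,v in((-.09,-.09),(.09,-.09),(.09,.09),(-.09,.09)):
    R=Rdown(9.8);q=np.array([.403,-.254,.003])+u*R[:,2]+v*R[:,1];x=proj(c,q);print(x.round(1));cv2.circle(im,tuple(int(t) for t in x.round()),3,(0,0,255),1)
cv2.imwrite("pics/w3.png",im)
E
```

```text
[220.3 307.9]
[426.1 307.6]
[453.4  87. ]
[192.3  87.6]
```

View pics/w3.png

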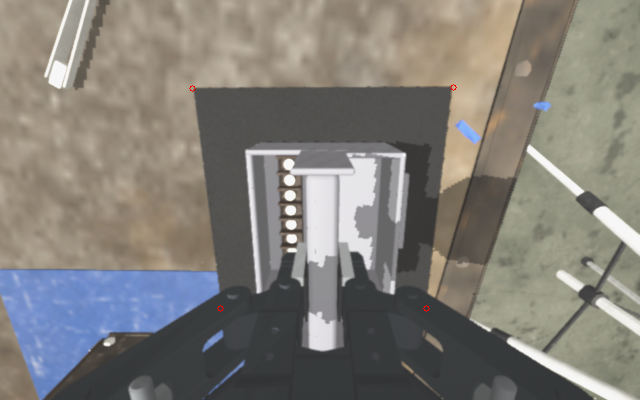

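>>> {"fn": "play_rows", "kwargs": {
  "plan": [
    [[0, 0, 0, 1, 0, 0, 1], [0, 0, 0, 1, 0, 0, 1], [0, 0, 0, 1, 0, 0, 1], [0, 0, 0, 0, 0, 0, 1]]
  ]
}}

```text
t: 12.05
tool_pos: [0.4026, -0.2552, 0.2473]
tool_rot: [[-0.0, -0.168, 0.986], [0.0, 0.986, 0.168], [-1.0, 0.0, -0.0]]
ft_force: [0.7, -0.4, -3.0]
width: 0.151
```

The predicted mat corners match the picture to 2–3 px, the tote is centred, and the strip is in it. I'll keep lowering until contact.

>>> {"fn": "play_rows", "kwargs": {
  "plan": [
    [[0, 0, 0, 0.8, 0, 0, 1], [0, 0, 0, 0.8, 0, 0, 1], [0, 0, 0, 0, 0, 0, 1]]
  ]
}}

```text
t: 12.35
tool_pos: [0.4027, -0.2553, 0.2459]
tool_rot: [[0.0, -0.168, 0.986], [-0.0, 0.986, 0.168], [-1.0, -0.0, 0.0]]
ft_force: [-0.2, -0.1, -2.0]
width: 0.153
```

>>> {"fn": "play_rows", "kwargs": {
  "plan": [
    [[0, 0, 0, 0.5, 0, 0, 1], [0, 0, 0, 0.5, 0, 0, 1], [0, 0, 0, 0, 0, 0, 1]]
  ]
}}

```text
t: 12.65
tool_pos: [0.4027, -0.2554, 0.2459]
tool_rot: [[0.001, -0.168, 0.986], [0.001, 0.986, 0.168], [-1.0, 0.001, 0.001]]
ft_force: [-3.4, 2.7, 11.6]
width: 0.152
```

In contact, so I'll release gently.

>>> {"fn": "play_rows", "kwargs": {
  "plan": [
    [[0, 0, 0, -0.5, 0, 0, 1], [0, 0, 0, 0, 0, 0, 1], [0, 0, 0, 0, 0, 0, 0.6], [0, 0, 0, 0, 0, 0, 0.3], [0, 0, 0, 0, 0, 0, 0], [0, 0, 0, 0, 0, 0, -0.5], [0, 0, 0, 0, 0, 0, -1], [0, 0, 0, 0, 0, 0, -1], [0, 0, 0, 0, 0, 0, -1]]
  ],
  "newtons": 20
}}

```text
t: 13.55
tool_pos: [0.4027, -0.2552, 0.2454]
tool_rot: [[0.0, -0.168, 0.986], [-0.0, 0.986, 0.168], [-1.0, -0.0, 0.0]]
ft_force: [-0.0, 0.3, -0.0]
width: 1.0
```

>>> {"fn": "play_rows", "kwargs": {
  "plan": [
    [[0, 0, 0, -8, 0, 0, -1], [0, 0, 0, -15, 0, 0, -1], [0, 0, 0, -25, 0, 0, -1], [0, 0, 0, -30, 0, 0, -1], [0, 0, 0, -30, 0, 0, -1], [0, 0, 0, -20, 0, 0, -1], [0, 0, 0, -10, 0, 0, -1], [0, 0, 0, 0, 0, 0, -1], [0, 0, 0, 0, 0, 0, -1]]
  ]
}}

```text
t: 14.45
tool_pos: [0.4024, -0.2549, 0.3828]
tool_rot: [[-0.001, -0.169, 0.986], [0.001, 0.986, 0.169], [-1.0, 0.001, -0.001]]
ft_force: [0.0, 0.8, -0.3]
width: 1.0
```

```bash
python3 - <<'E'
from h import *
from station import *
o=observe();print(o["tool_pos"],o["ft_force"],o["width"],o["t"])
s=capture("scene");w=capture("wrist")["img"]
a=cv2.resize(s["img"][120:300,215:415],None,fx=2,fy=2,interpolation=2)
b=cv2.resize(w,(400,250));cv2.imwrite("pics/f.png",np.hstack([a,np.vstack([b,np.zeros((110,400,3),np.uint8)])]))
E
```

```text
[ 0.40244901 -0.25488056  0.38282208] [ 0.03835775  0.75158016 -0.30525297] 1.0003974994219518 14.45
```

View pics/f.png

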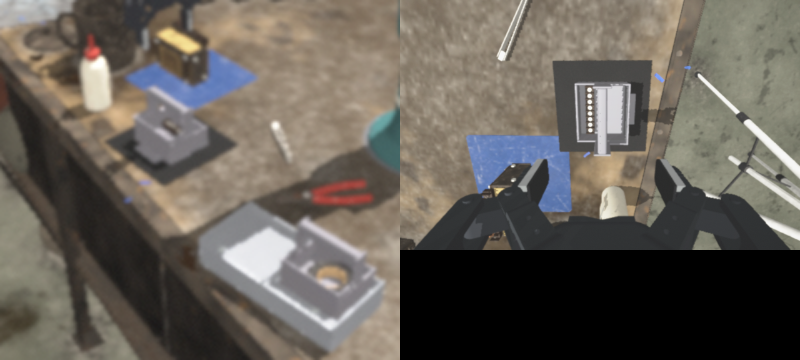

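The tote stands upright in the middle of the mat with the strip in it. The other tote is in its bay, the bottle is standing and the gripper is clear.

```bash
python3 -c "
from station import *
print(finish_job())"
```

```text
the job is handed in; nothing more can be done
None
```

The strip tote is out of the rack and standing upright in the middle of the black mat with the strip in it. The job was handed in at about 14.6 s of the 38 s allowed.

- **Taking it out:** I gripped the handle bar and raised the tote's front 0.22 rad about its tongue end. I then drew it about 20 mm forward to free the tongue, continued forward and up over the lip, and levelled it. At the readings between moves, the largest wrist force was about 10 N, as the tongue briefly pressed on the deck; I eased it by raising the tote about 1 mm.
- **Setting it down:** I lowered it in small steps until contact. That last step read 12 N, and I backed off before opening the gripper.
- **Last checks:** The final pictures show the tote centred on the mat, the tape tote in its bay and the bottle standing. The gripper is open about 0.14 m above, touching nothing. The mat position from the top camera agreed with the wrist picture to 2–3 pixels, and no check failed.

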